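# Stack the carrying tote on the tote of objective cans

## Task

Stack the carrying tote on top of the lower tote that holds the objective cans: turn it half round so that its low end lies over the lower tote's tall end and it stacks instead of nesting, set its feet gently on the rails and slide it along until it meets the stops, then let it down so that all four feet sit fully home in the pockets, and let go. Lower it very slowly where it meets the rails, keep it level within 2 degrees all the while, do not press it hard against the lower tote or its rails (stay below about 15 N), never touch the cans with it, and leave everything else where it stands.

Things in the scene. Friction and masses are not known exactly. Their poses are not given: they have to be found in the camera images.
- lower_tote: Grey open-topped tote fixed to the bench by a dock: 240 mm long (its x), 140 mm wide at the rim, 168 mm over its outward lips (its y), rim 90 mm high. Origin: centre of its underside, z up. Its +x end wall is low (59 mm), its -x end wall tall (86 mm). It holds three cans. A pair of aluminium stacking rails lies on its long rims (see track, pocket, stop).
- tall_end (a point): Top middle of the lower tote's tall end wall, x = -120 mm, 86 mm above its underside.
- slot (a point): Slot in the lower tote's +y long wall at x = +80 mm, open upwards, 34 mm long; three more like it at x = -30 mm and on the -y wall. Feet of a tote turned the same way (low end over low end) drop through them and it nests down onto the cans.
- track (a point): Flat track of the +y rail at its middle setting: 96 mm above the lower tote's origin, 6 mm above the rim, |y| = 67 to 84 mm. Tracks run back (-x) from each pocket, 24 mm from the one at x = -80, 28 mm from the one at +30 mm; same on the -y rail. Cheeks at |y| = 84 to 88 mm, 108 mm above the origin, guide the feet with 3 mm clearance each side. Rigid: touching down at 12 mm/s knocks with over 20 N.
- pocket (a point): Floor centre of one of four pockets at the MIDDLE setting of the rails (x = -80, y = 75.5, z = 90 mm in the lower tote; others at x = +30 and on the -y side). Both rails move as one and really sit up to 10 mm either way along x from this; that shift is NOT tracked. Stiff friction (80 N) holds them. Pockets are 27 mm long in x, 6 mm deep below the track, floor = rim.
- stop (a point): Top of the stop's face at the middle setting: the +x side of each pocket is a rigid stop 6 mm thick in x, rising 8 mm above the track (104 mm above the lower tote's origin). A foot slid along the track in the lower tote's +x meets it with a sudden push back; it then lies over the pocket with 3 mm to spare behind it. The real stop shifts with the rails (up to 10 mm).
- carry_tote: Loose grey open-topped tote, 220 mm long (its x), 148 mm wide at the rim, 70 mm high, 0.4 to 0.65 kg. Origin: centre of its underside, z up. Its +x end wall is low (39 mm). Bar and knob across its middle. Four feet, flush with the underside, at x = +80 and -30 mm, 24 mm long in x, 12 mm high, out to |y| = 81 mm. Stacked, its x points opposite to the lower tote's x; it starts within 1 rad of it.
- grip (a point): Grip point in the carrying tote's knob, 134 mm above its underside, on its centre line. The knob is a black upright square block, 30 by 30 mm, 112 to 152 mm above the underside, sides along the tote's x and y. Grip it from above across either pair of sides; pushed along x it stays level only if gripped across its x sides. It stands on a bar 14 mm wide along the tote's y, top at 112 mm.
- low_end (a point): Top middle of the carrying tote's low end wall: x = +110 mm, 40 mm above its underside.
- can0: Objective can standing in the lower tote: white with a black lid, 41 mm across, 66 mm high, 0.16 kg; its lid is below the rim (71 mm above the tote's underside). Origin: centre of its underside.
- can1: Second such can.
- can2: Third such can.
- oil_bottle: Small amber bottle, 28 mm across, 62 mm high, standing between the totes; leave it alone. Origin: centre of its underside.
- filter_cube: Dark block 34 by 34 by 42 mm on the bench near the robot; leave it alone. Origin: centre of its underside.
- condenser: Dark disc 54 mm across, 35 mm high, on the bench between the totes; leave it alone. Origin: centre of its underside.
- slide_box: Wooden box 95 by 75 by 34 mm on the bench at the far side; leave it alone. Origin: centre of its underside.

How it is judged:
On the way, in this order (a step that is already met when the one before it is completed fails the run):
1. the carrying tote is held above the lower tote, turned half round from the nesting way (z of carry_tote in the frame of lower_tote above 0.1 m and horizontal distance between carry_tote and lower_tote below 0.06 m and x of low_end in the frame of lower_tote below -0.05 m), for 0.1 s.
2. the half-turned tote's feet rest on the rail tracks, not yet in the pockets (z of carry_tote in the frame of lower_tote between 0.094 and 0.098 m and contact force between carry_tote and lower_tote above 0.5 N and x of low_end in the frame of lower_tote below -0.05 m), for 0.2 s.
At the end, for the whole second after the job is handed in: The carrying tote stands level (within 0.025 rad) and at rest on the lower tote, its low end over the lower tote's tall end, its underside 87 to 92.5 mm above the lower tote's underside (all four feet in the pockets), its origin within 14 mm along and 6 mm across, its length in line within 0.08 rad (z of carry_tote in the frame of lower_tote between 0.087 and 0.0925 m and x of carry_tote in the frame of lower_tote between -0.014 and 0.014 m and y of carry_tote in the frame of lower_tote between -0.006 and 0.006 m and x of low_end in the frame of lower_tote below -0.08 m and angle between the x axis of carry_tote and the x axis of lower_tote, either way round below 0.08 rad and angle between carry_tote's own z axis and vertical below 0.025 rad and linear speed of carry_tote below 0.02 m/s); the robot touches nothing.
It fails at once if the carrying tote presses on the lower tote or its rails with more than 20 N (contact force between carry_tote and lower_tote above 20 N).
It fails at once if the carrying tote tips more than 0.06 rad from level (angle between carry_tote's own z axis and vertical above 0.06 rad).
It fails at once if the carrying tote touches a can (contact force between carry_tote and can0 above 0.5 N or contact force between carry_tote and can1 above 0.5 N or contact force between carry_tote and can2 above 0.5 N).
It fails at once if a can is shifted more than 15 mm (distance of any of can0, can1, can2 from where it was at the start of the episode above 0.015 m).
It fails at once if a bystander is shifted more than 20 mm (distance of any of oil_bottle, filter_cube, condenser, slide_box from where it was at the start of the episode above 0.02 m).
It also fails if it takes over 58 s, if anything falls off the work surface, if the arm or the gripper's body presses on something with over 40 N, if the wrist force passes 120 N, or if a joint passes its speed limit or range.

## Robot

A 6-joint arm with a two-finger parallel gripper is mounted at the origin on the work surface. World frame = base frame: x ahead of the robot, y to its left, z up, the work surface at z = 0. Lengths are in m, angles in rad, forces in N, time in s.
With the tool pointing down it reaches from about 0.425 to 0.95 m from the base axis. Payload 3.5 kg.
Tool frame: the origin (TCP) lies on the centre line of the jaws, within the pads' length; the fingertips stand 14 mm ahead of it and the grasp point (between the pads) lies 5 mm behind it; z points along the fingers, y is the direction in which the jaws open and shut (so a half turn about z gives the same grasp; the last joint's range is limited). The gripper opens to 85 mm and grips with 20 to 120 N. Pads are 22 mm wide; open, the fingers measure 114 mm over their backs; the gripper's body (76 mm by 85 mm) begins 54 mm behind the grasp point. The pads swing forward as they close: fully open they stand 13 mm farther back than shut.
Start: joints at [-0.15, 0.286, 1.577, -0, 1.279, -0.15], TCP at [0.675, 0, 0.245] pointing down, gripper open.
Joint ranges: [-2.77, 2.77], [-0.9, 2.22], [0.21, 2.48], [-1.53, 4.67], [0.24, 2.81], [-2.84, 2.84]. Speed limits (rad/s): [2.79, 2.79, 3.14, 3.14, 3.14, 3.14].

## Interface

Orientations are given as a rotation vector (axis times angle).
In Python, from station import robot gives the robot as it stands.
- The arm moves only by the tool jog_arm, never from a script. Its argument "moves" is a list of rows, each a list of 2 entries, a list of its own where there are three numbers: the shift along the tool's x, y, z in m, then the turn about the tool's z in degrees. A call has 1 to 20 rows; each row shifts and turns the commanded pose from where the row before left it, along the tool's axes as they then stand; what a row does not reach is not made up. A row lasts 1/8 s, in which the tool goes at most 62.5 mm and 10.7 degrees, less where a joint would pass 70% of its speed; a pose out of reach is approached as far as the arm can. A call is refused whole if a number of a shift passes 0.0625 or a number of a turn 10.7, either way. A call with a gripper value outside its range is refused whole. "jaw" is the gripper's target within -1 to 1 (fully open at 1, half-way at 0, shut at -1), set as the call begins (left out, the last holds). The fingers move at their own pace and stop on an object; the grip force is fixed at half the most. Time passes only in rows, so rows that do not move let the fingers close. It gives the time, the measured TCP pose, the force and the opening at its end, in the units of the state.
- robot.state(): the state, without advancing time (a new reading comes with each control period).
- robot.read_camera(name): name is "scene" or "side" or "wrist"; returns a dict with "frame" (400x640x3 uint8, red, green, blue), "z_map" (400x640 float32, m along the optical axis (not along the pixel's ray), 0 where there is no reading), "intrinsics" (3x3 intrinsics, pixels), "extrinsics" (4x4, takes a point from world to camera coordinates). Camera axes: x right, y up, looking along -z (the intrinsics and any distortion apply to the point x, -y, -z); pixel columns grow to the right and rows downward; lengths in m; the calibration is good to about 2 mm. The wrist camera is an equidistant fisheye: a pixel r from the principal point sees the ray r / f radians off the axis. A picture is of the moment at which its call begins.
- robot.hand_in(): hands the job in, once; it reports no verdict.
The state is a dict: "time_s": time; "joints": joint angles; "joint_velocities": joint speeds; "joint_torque": joint torques, N m; "position": TCP position; "ee_rot": TCP orientation; "contact_force": force on the tool from outside, world axes, zero at the start; "wrist_torque": the same for the moment, N m; "grip_width": finger opening in m.
Only numpy, scipy, OpenCV 4.12 (cv2) and the standard library are available. Lean on these libraries where they do the work, as an engineer would, in place of code of your own. Each camera call takes 0.05 s, during which the arm holds its last target.

## Working session

There is one attempt and no reset: what is moved stays moved. The work goes in short steps, Python scripts to look and compute and a tool call to move; the robot and the scene stay as the last step left them, time stands still between calls to the robot, and variables do not carry over. Pictures are saved under pics/ and viewed, and the job is handed in when it is done.

Besides the shell and the picture viewer there is one more tool, called after ">>>" as name(argument=value, ...), one argument or row to a line, values as JSON. jog_arm: Moves the arm, as the interface text tells. Its arguments: {"type":"object","properties":{"moves":{"type":"array","items":{"type":"array"}},"jaw":{"type":"number"}},"required":["moves"]}

```bash
mkdir -p pics; ls; python3 - <<'E'
from station import robot
import cv2,numpy as np
print(robot.state())
for n in ["scene","side","wrist"]:
    c=robot.read_camera(n)
    cv2.imwrite(f"pics/{n}0.png",c["frame"][:,:,::-1]); np.savez(f"{n}0.npz",**c)
    print(n,c["intrinsics"].tolist(),c["extrinsics"].round(4).tolist(), [k for k in c])
E
```

```text
pics
{'time_s': 0.0, 'joints': array([-1.50016598e-01,  2.87166289e-01,  1.57818030e+00,  3.06576817e-07,
        1.27856166e+00, -1.49993592e-01]), 'joint_velocities': array([-6.86806982e-05,  1.18924930e-03,  2.84142711e-04,  1.27647325e-04,
        2.37883477e-05, -1.92017260e-03]), 'joint_torque': array([-1.79628755e-04, -4.05981302e+01, -2.92628127e+01, -1.54224781e-04,
        5.81841552e-03,  3.74769741e-06]), 'position': array([6.74383169e-01, 1.11694538e-04, 2.43944917e-01]), 'ee_rot': array([-2.22014864e+00, -2.22009736e+00,  2.15708127e-03]), 'contact_force': array([-0.70066151, -0.57124144, -0.18996794]), 'wrist_torque': array([-0.0303864 ,  0.02116422, -0.01494572]), 'grip_width': 0.08561507463997095}
scene [[373.5587431331674, 0.0, 323.8967113022068], [0.0, 373.5587431331674, 194.68604997494077], [0.0, 0.0, 1.0]] [[0.6056, 0.7956, -0.0166, -0.3409], [-0.5257, 0.4157, 0.7422, 0.2145], [0.5974, -0.4407, 0.67, -1.4073], [0.0, 0.0, 0.0, 1.0]] ['frame', 'z_map', 'intrinsics', 'extrinsics']
side [[440.8953589309729, 0.0, 318.33699511120625], [0.0, 440.8953589309729, 199.4778200263278], [0.0, 0.0, 1.0]] [[0.7985, -0.6018, 0.0175, -0.452], [0.4031, 0.556, 0.7269, -0.3099], [-0.4472, -0.5734, 0.6865, -0.8424], [0.0, 0.0, 0.0, 1.0]] ['frame', 'z_map', 'intrinsics', 'extrinsics']
wrist [[309.70691628693146, 0.0, 317.4835882364159], [0.0, 309.70691628693146, 203.47354439488544], [0.0, 0.0, 1.0]] [[1.0, -0.0, -0.0017, -0.6747], [-0.0005, 0.9563, -0.2925, 0.0391], [0.0016, 0.2925, 0.9563, -0.3788], [0.0, 0.0, 0.0, 1.0]] ['frame', 'z_map', 'intrinsics', 'extrinsics']
```

View pics/scene0.png

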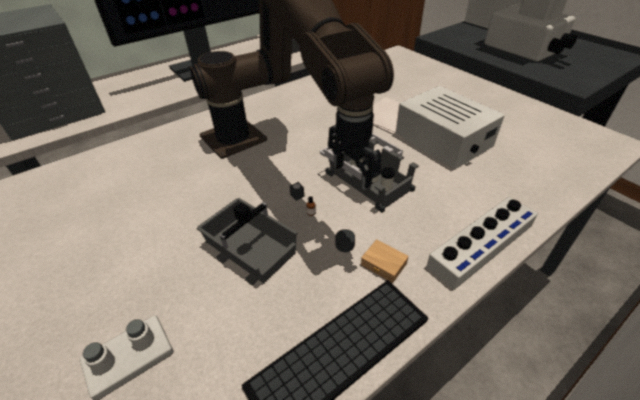

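View pics/side0.png

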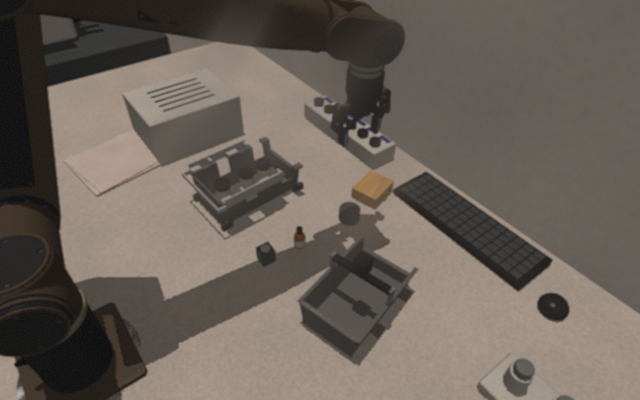

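View pics/wrist0.png

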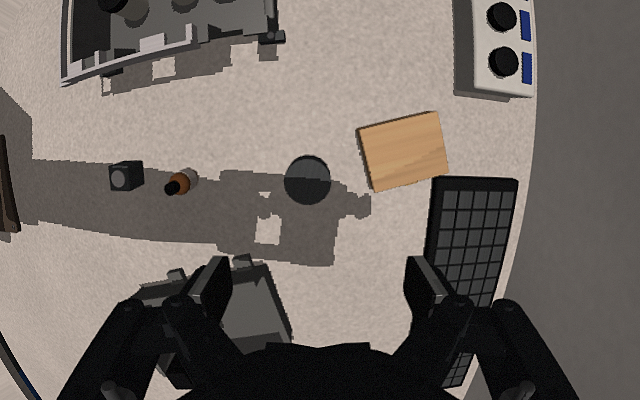

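```bash
cat > h.py <<'E'
import numpy as np,cv2
def cloud(c,fish=False):
    K=c["intrinsics"];E=c["extrinsics"];z=c["z_map"];h,w=z.shape
    u,v=np.meshgrid(np.arange(w),np.arange(h))
    x=(u-K[0,2])/K[0,0];y=(v-K[1,2])/K[1,1]
    if fish:
        r=np.hypot(x,y)+1e-9; s=np.tan(np.minimum(r,1.5))/r; x=x*s;y=y*s
    P=np.stack([x*z,-y*z,-z],-1)
    W=(P-E[:3,3])@E[:3,:3]
    ok=z>0
    return W,ok
E
python3 - <<'E'
from h import *
for n in ["scene","side","wrist"]:
    c=dict(np.load(n+"0.npz")); W,ok=cloud(c,n=="wrist")
    X0,X1,Y0,Y1=.25,.95,-.5,.45
    res=600
    im=np.zeros((int((X1-X0)*800),int((Y1-Y0)*800),3),np.uint8); hm=np.full(im.shape[:2],-1.)
    p=W[ok];col=c["frame"][ok]
    m=(p[:,0]>X0)&(p[:,0]<X1)&(p[:,1]>Y0)&(p[:,1]<Y1)&(p[:,2]<.17)&(p[:,2]>-.02); p=p[m];col=col[m]
    i=((X1-p[:,0])*800).astype(int).clip(0,im.shape[0]-1);j=((Y1-p[:,1])*800).astype(int).clip(0,im.shape[1]-1)
    o=np.argsort(p[:,2]);i,j,p=i[o],j[o],p[o]
    im[i,j]=cv2.applyColorMap((np.clip(p[:,2]/.17,0,1)*255).astype(np.uint8),cv2.COLORMAP_JET)[:,0]
    cv2.imwrite(f"pics/top_{n}.png",cv2.dilate(im,np.ones((2,2))))
    print(n,np.median(p[:,2]))
E
```

```text
scene 0.0013514189314931175
side -0.00037663357479650225
wrist 0.0002941579453191147
```

```bash
python3 - <<'E'
import cv2,numpy as np
a=cv2.imread("pics/scene0.png");b=cv2.imread("pics/side0.png")
A=np.hstack([cv2.resize(a[120:220,300:440],None,fx=2.8,fy=2.8,interpolation=2),cv2.resize(a[185:285,190:330],None,fx=2.8,fy=2.8,interpolation=2)])
B=np.hstack([cv2.resize(b[130:230,175:315],None,fx=2.8,fy=2.8,interpolation=2),cv2.resize(b[240:360,290:430],None,fx=2.8,fy=2.8,interpolation=2)[:280]])
cv2.imwrite("pics/crop0.png",np.vstack([A,B]))
E
```

```text
(no output)
```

View pics/top_scene.png

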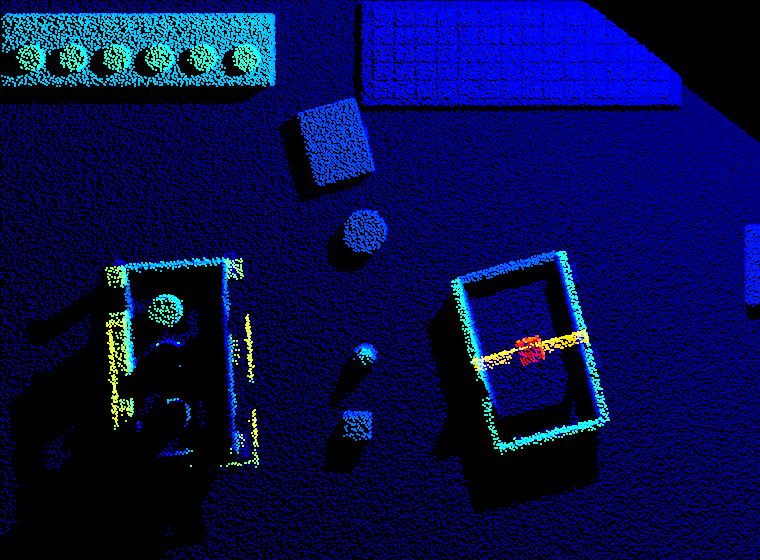

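View pics/top_side.png

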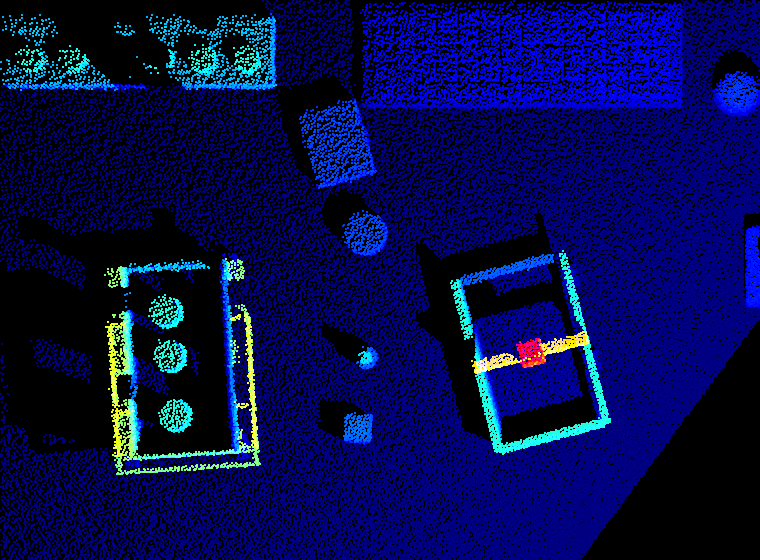

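View pics/crop0.png

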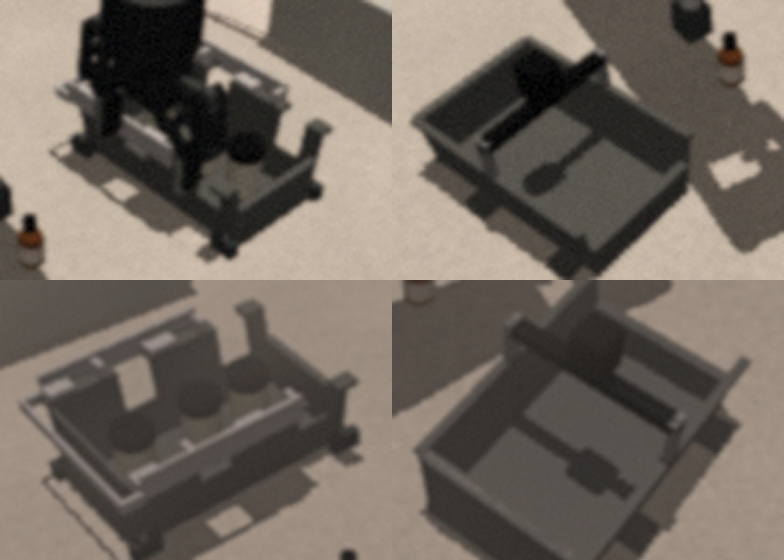

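```bash
cat >> h.py <<'E'
def rect(p):
    (cx,cy),(w,h),a=cv2.minAreaRect(p[:,:2].astype(np.float32)*1000)
    return round(cx,1),round(cy,1),round(w,1),round(h,1),round(a,2)
E
python3 - <<'E'
from h import *
for n in ["scene","side"]:
    c=dict(np.load(n+"0.npz")); W,ok=cloud(c); p=W[ok]
    A=p[(p[:,0]>.35)&(p[:,0]<.66)&(p[:,1]>-.33)&(p[:,1]<-.1)]
    t=p[(p[:,0]>.35)&(p[:,0]<.66)&(p[:,1]>0.1)&(p[:,1]<.34)]
    b=p[(abs(p[:,2])<.015)&(p[:,0]>.35)&(p[:,0]<.7)&(abs(p[:,1])<.1)]
    print(n,"bench",np.median(b[:,2]))
    r=A[(A[:,2]>.060)&(A[:,2]<.078)]; print("rim",len(r),np.percentile(r[:,2],[50,90,97]),rect(r))
    k=A[(A[:,2]>.12)]; print("knob",len(k),np.percentile(k[:,2],[50,90,97]),k.mean(0)); kt=k[k[:,2]>.148]; print(rect(kt),len(kt),kt.mean(0))
    bar=A[(A[:,2]>.102)&(A[:,2]<.118)]; print("bar",rect(bar),np.median(bar[:,2]))
    f=A[(A[:,2]>.004)&(A[:,2]<.016)]
    h,e=np.histogram(t[:,2],bins=np.arange(.05,.125,.003));print("lower z hist",[(round(x,3),y) for x,y in zip(e,h)])
    u=t[(t[:,2]>.09)&(t[:,2]<.125)]; print("rails",len(u),rect(u))
E
```

```text
scene bench 0.0003645946396063659
rim 771 [0.06986855 0.07207788 0.07326336] (509.2, -212.8, 226.1, 150.0, 14.98)
knob 249 [0.1455986  0.15276506 0.15374503] [ 0.5179095  -0.21436538  0.1421505 ]
(512.1, -212.5, 30.0, 29.3, 16.36) 111 [ 0.51342519 -0.21263827  0.15177531]
bar (514.4, -212.1, 23.9, 145.1, 13.26) 0.11160728618218199
lower z hist [(np.float64(0.05), np.int64(63)), (np.float64(0.053), np.int64(58)), (np.float64(0.056), np.int64(92)), (np.float64(0.059), np.int64(85)), (np.float64(0.062), np.int64(35)), (np.float64(0.065), np.int64(44)), (np.float64(0.068), np.int64(70)), (np.float64(0.071), np.int64(80)), (np.float64(0.074), np.int64(33)), (np.float64(0.077), np.int64(35)), (np.float64(0.08), np.int64(47)), (np.float64(0.083), np.int64(69)), (np.float64(0.086), np.int64(111)), (np.float64(0.089), np.int64(147)), (np.float64(0.092), np.int64(71)), (np.float64(0.095), np.int64(92)), (np.float64(0.098), np.int64(55)), (np.float64(0.101), np.int64(71)), (np.float64(0.104), np.int64(60)), (np.float64(0.107), np.int64(65)), (np.float64(0.11), np.int64(11)), (np.float64(0.113),
[... 670 characters left out ...]
5), np.int64(158)), (np.float64(0.068), np.int64(367)), (np.float64(0.071), np.int64(113)), (np.float64(0.074), np.int64(86)), (np.float64(0.077), np.int64(123)), (np.float64(0.08), np.int64(175)), (np.float64(0.083), np.int64(233)), (np.float64(0.086), np.int64(369)), (np.float64(0.089), np.int64(245)), (np.float64(0.092), np.int64(201)), (np.float64(0.095), np.int64(143)), (np.float64(0.098), np.int64(135)), (np.float64(0.101), np.int64(136)), (np.float64(0.104), np.int64(178)), (np.float64(0.107), np.int64(61)), (np.float64(0.11), np.int64(0)), (np.float64(0.113), np.int64(0)), (np.float64(0.116), np.int64(0)), (np.float64(0.119), np.int64(0))]
rails 976 (490.2, 225.0, 255.7, 182.6, 3.47)
```

>>> jog_arm(
  moves=[
    [[-0.0426,-0.0329,0],0],
    [[-0.0426,-0.0329,0],0],
    [[-0.0426,-0.0329,0],0],
    [[-0.0426,-0.0329,0],0],
    [[-0.0426,-0.0329,0],0],
    [[0,0,0],10.7],
    [[0,0,0],10.7],
    [[0,0,0],10.7],
    [[0,0,0],10.7],
    [[0,0,0],10.7],
    [[0,0,0],10.7],
    [[0,0,0],10.7],
    [[0,0,0],10.7],
    [[0,0,0],10.7],
    [[0,0,0],10.7],
    [[0,0,0],10.7],
    [[0,0,0],10.7],
    [[0,0,0],10.7],
    [[0,0,0],10.7],
    [[0,0,0],10.7],
  ],
  jaw=1,
)

```text
time_s: 2.65
position: [0.5103, -0.2128, 0.2449]
ee_rot: [2.56, -1.821, -0.001]
contact_force: [-0.4, 0.5, -0.1]
grip_width: 0.0856
```

>>> jog_arm(
  moves=[
    [[0,0,0],4.6],
    [[0,0,0],0],
    [[0,0,0],0],
  ],
)

```text
time_s: 3.02
position: [0.5104, -0.2129, 0.2451]
ee_rot: [2.492, -1.913, -0.001]
contact_force: [0.9, 0.1, -0.5]
grip_width: 0.0855
```

```bash
cat >> h.py <<'E'
from scipy.spatial.transform import Rotation as R
def tool(s):
    M=R.from_rotvec(s["ee_rot"]).as_matrix(); 
    return s["position"],M,np.degrees(np.arctan2(M[1,1],M[0,1]))
def snap(robot,tag,names=("scene","side","wrist")):
    o={}
    for n in names:
        c=robot.read_camera(n); cv2.imwrite(f"pics/{n}{tag}.png",c["frame"][:,:,::-1]); np.savez(f"{n}{tag}.npz",**c); o[n]=c
    return o
E
python3 - <<'E'
from h import *
from station import robot
s=robot.state(); p,M,y=tool(s); print(s["time_s"],p,y,M.round(3).tolist(),s["joints"].round(3),s["contact_force"])
snap(robot,1)
E
```

```text
3.025 [ 0.51037877 -0.21289523  0.24512997] -165.03260216349616 [[0.258, -0.966, -0.0], [-0.966, -0.258, 0.0], [-0.0, 0.0, -1.0]] [-0.579  0.018  1.879 -0.     1.245  2.302] [ 0.88347031  0.10518194 -0.48468026]
```

View pics/wrist1.png

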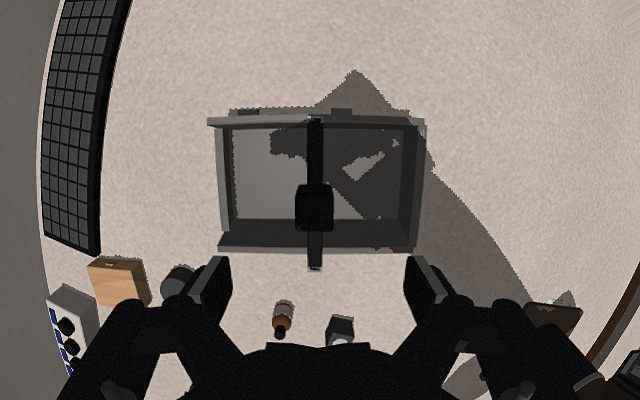

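View pics/scene1.png

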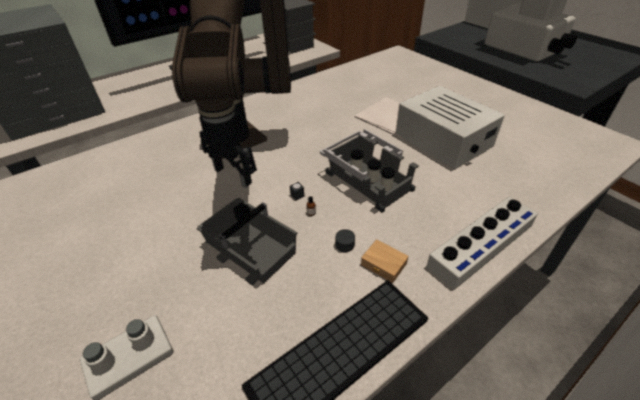

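```bash
python3 - <<'E'
from h import *
for n in ["scene","side","wrist"]:
    c=dict(np.load(n+"1.npz")); W,ok=cloud(c,n=="wrist"); p=W[ok]
    A=p[(p[:,0]>.35)&(p[:,0]<.66)&(p[:,1]>-.33)&(p[:,1]<-.1)&(p[:,2]<.165)]
    r=A[(A[:,2]>.064)&(A[:,2]<.077)]; print(n,"rim",len(r),rect(r))
    k=A[(A[:,2]>.146)];print("knob",rect(k),k.mean(0))
    if n=="wrist": continue
    # lower: candidate rotation; print profile
    t=p[(p[:,0]>.33)&(p[:,0]<.68)&(p[:,1]>0.1)&(p[:,1]<.34)&(p[:,2]<.13)&(p[:,2]>.02)]
    for lo,hi in [(.085,.093),(.093,.099),(.1,.112),(.02,.05)]:
        u=t[(t[:,2]>lo)&(t[:,2]<hi)]; print(lo,hi,len(u),rect(u))
    # image of lower by height, 2.5 px/mm
    S=2500;im=np.zeros((int(.3*S),int(.24*S),3),np.uint8)
    q=t[(t[:,0]<.65)&(t[:,0]>.35)&(t[:,1]<.345)&(t[:,1]>.105)];q=q[np.argsort(q[:,2])]
    i=((.65-q[:,0])*S).astype(int);j=((.345-q[:,1])*S).astype(int)
    col=cv2.applyColorMap((np.clip((q[:,2]-.05)/.065,0,1)*255).astype(np.uint8),cv2.COLORMAP_JET)[:,0]
    for a,b,cc in zip(i,j,col): cv2.circle(im,(int(b),int(a)),3,cc.tolist(),-1)
    cv2.imwrite(f"pics/low_{n}1.png",im[:599])
E
python3 - <<'E'
import cv2
a=cv2.imread("pics/low_scene1.png");b=cv2.imread("pics/low_side1.png")
import numpy as np
m=np.hstack([a,b]); print(m.shape); m=cv2.resize(m,(800,400)) if False else cv2.resize(m,None,fx=.66,fy=.66); cv2.imwrite("pics/low1.png",m)
E
```

```text
scene rim 688 (509.0, -212.5, 224.9, 150.0, 14.88)
knob (512.6, -212.6, 29.8, 30.3, 15.86) [ 0.51406863 -0.21340011  0.1518711 ]
0.085 0.093 501 (492.6, 223.3, 261.7, 177.1, 3.74)
0.093 0.099 215 (467.2, 222.1, 195.4, 179.2, 4.26)
0.1 0.112 300 (470.7, 223.4, 167.3, 180.8, 3.51)
0.02 0.05 1116 (501.5, 224.2, 253.8, 142.9, 4.49)
side rim 1194 (508.8, -212.5, 226.6, 149.3, 14.76)
knob (509.5, -213.1, 30.7, 30.0, 15.32) [ 0.50877927 -0.21382026  0.15042638]
0.085 0.093 736 (491.8, 223.5, 258.2, 179.3, 3.45)
0.093 0.099 342 (468.1, 221.6, 165.4, 178.2, 3.39)
0.1 0.112 419 (469.5, 222.1, 170.3, 180.2, 3.4)
0.02 0.05 1481 (499.6, 223.4, 246.5, 143.8, 1.44)
wrist rim 4733 (511.9, -212.0, 224.5, 149.1, 14.49)
knob (513.5, -212.4, 29.6, 29.9, 15.71) [ 0.51365406 -0.21349851  0.1517867 ]
(599, 1200, 3)
```

View pics/low1.png

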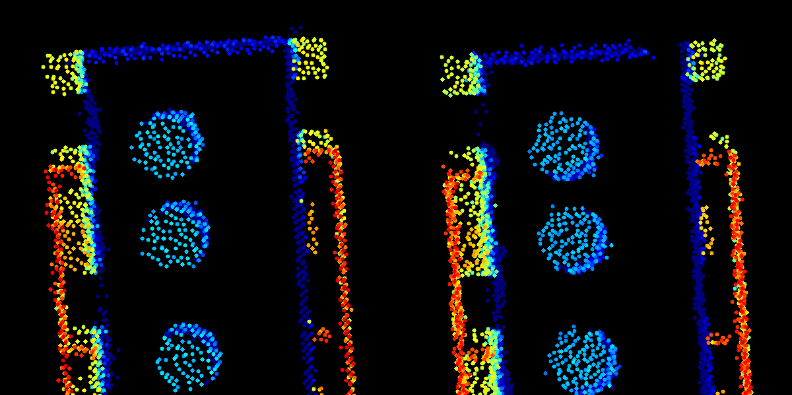

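>>> jog_arm(
  moves=[
    [[0,-0.001,0.02],0],
    [[0,0,0.03],0],
    [[0,0,0.03],0],
    [[0,0,0.02],0],
    [[0,0,0.01],0],
    [[0,0,0.006],0],
    [[0,0,0],0],
  ],
)

```text
time_s: 4.05
position: [0.5115, -0.2127, 0.1293]
ee_rot: [-2.491, 1.915, 0.0]
contact_force: [0.7, 0.4, 0.6]
grip_width: 0.0856
```

>>> jog_arm(
  moves=[
    [[0,0,0],0],
    [[0,0,0],0],
    [[0,0,0],0],
    [[0,0,0],0],
    [[0,0,0],0],
    [[0,0,0],0],
    [[0,0,0],0],
    [[0,0,0],0],
  ],
  jaw=-1,
)

```text
time_s: 5.05
position: [0.512, -0.2129, 0.13]
ee_rot: [-2.49, 1.914, -0.002]
contact_force: [1.5, 2.6, 5.4]
grip_width: 0.0293
```

```bash
python3 - <<'E'
from h import *
from station import robot
s=robot.state(); p,M,y=tool(s); print(s["time_s"],p,y,s["contact_force"],s["grip_width"],s["wrist_torque"])
snap(robot,2,("side",))
E
```

```text
5.05 [ 0.51197621 -0.2128527   0.1300044 ] -165.1029836259766 [1.45339085 2.62991878 5.37632451] 0.029323556393453666 [ 0.16571779 -0.01407139 -0.03897124]
```

View pics/side2.png

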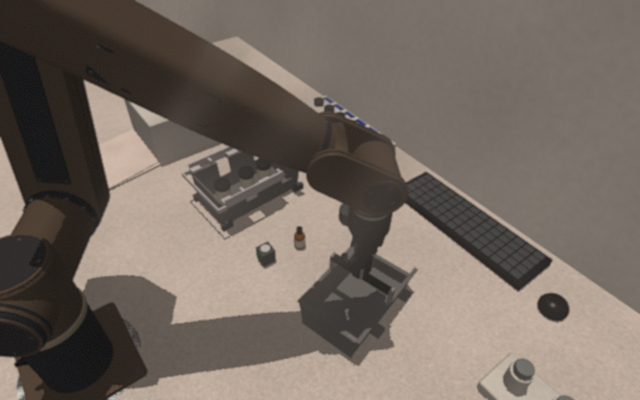

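>>> jog_arm(
  moves=[
    [[0,0,-0.003],0],
    [[0,0,-0.005],0],
    [[0,0,-0.01],0],
    [[0,0,-0.02],0],
    [[0,0,-0.03],0],
    [[0,0,-0.03],0],
    [[0,0,-0.03],0],
    [[0,0,-0.02],0],
    [[0,0,-0.01],0],
    [[0,0,-0.005],0],
    [[0,0,0],0],
    [[0,0,0],0],
  ],
)

```text
time_s: 6.6
position: [0.511, -0.2124, 0.291]
ee_rot: [2.491, -1.915, -0.004]
contact_force: [0.8, 0.6, -6.1]
grip_width: 0.0294
```

```bash
python3 - <<'E'
from h import *
from station import robot
s=robot.state(); p,M,y=tool(s); print(s["time_s"],p,y,s["contact_force"],s["grip_width"],s["wrist_torque"],s["joints"].round(3))
snap(robot,3)
E
```

```text
6.6 [ 0.51102587 -0.21243979  0.29099864] -165.10235276337505 [ 0.81811596  0.56575516 -6.13828717] 0.029398496250840143 [-0.05351509  0.01671219 -0.02213894] [-0.577 -0.014  1.826 -0.     1.332  2.304]
```

View pics/wrist3.png

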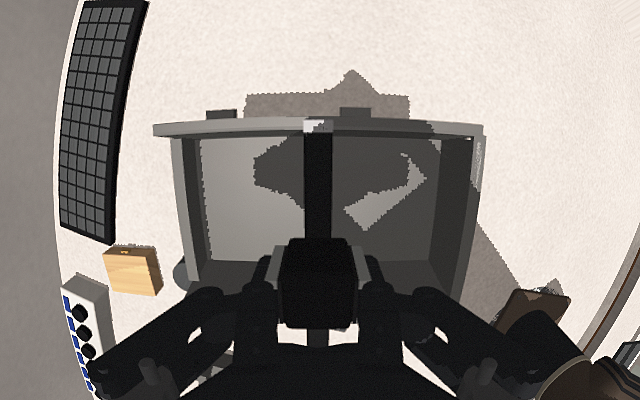

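View pics/side3.png

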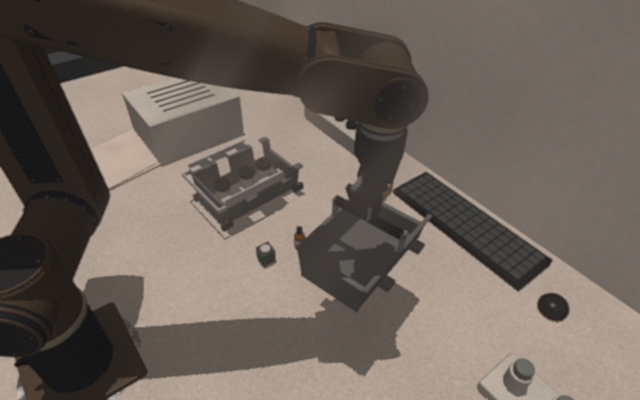

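```bash
python3 - <<'E'
from h import *
for tag in "13":
  for n in ["scene","side"]:
    c=dict(np.load(n+tag+".npz")); W,ok=cloud(c); p=W[ok]
    t=p[(p[:,0]>.33)&(p[:,0]<.68)&(p[:,1]>0.1)&(p[:,1]<.34)&(p[:,2]<.13)&(p[:,2]>.02)]
    ch=t[t[:,2]>.1015]
    ys=[]
    c0=np.array([.493,.2235]); th=np.radians(3.5)
    def loc(q,th=th): 
        d=q[:,:2]-c0; return np.stack([d[:,0]*np.cos(th)+d[:,1]*np.sin(th),-d[:,0]*np.sin(th)+d[:,1]*np.cos(th),q[:,2]],1)
    L=loc(t)*1000
    print(n,tag,len(L))
    for s in (1,-1):
        m=(L[:,1]*s>78)&(L[:,2]>101.5)&(L[:,0]>-110); q=L[m]
        v=cv2.fitLine(q[:,:2].astype(np.float32),cv2.DIST_HUBER,0,.01,.01).ravel(); 
        print("cheek",s,len(q),"yaw resid deg",np.degrees(np.arctan2(v[1],v[0])).round(2),"y med",np.percentile(q[:,1],[5,50,95]).round(1),"x range",np.percentile(q[:,0],[1,99]).round(1),"z",np.percentile(q[:,2],[50,97]).round(1))
        st=L[(L[:,1]*s>67)&(L[:,1]*s<83)&(L[:,2]>99.5)]
        h,e=np.histogram(st[:,0],bins=np.arange(-120,80,3)); print("stops x",[(int(a),int(b)) for a,b in zip(e,h) if b>0])
    lo=L[(abs(L[:,1])<55)&(L[:,0]>95)&(L[:,2]>50)]; print("low end x",np.percentile(lo[:,0],[3,50,97]).round(1),"z",np.percentile(lo[:,2],95).round(1))
    hi=L[(abs(L[:,1])<55)&(L[:,0]<-100)&(L[:,2]>80)]; h,e=np.histogram(hi[:,0],bins=np.arange(-140,-100,2)); print("tall",[(int(a),int(b)) for a,b in zip(e,h) if b>0]); 
    for s in (1,-1):
        lip=L[(L[:,1]*s>60)&(L[:,0]>90)&(L[:,2]>85)]; print("lips",s,np.percentile(lip[:,0],[2,98]).round(1),np.percentile(lip[:,1],[2,98]).round(1),"z",np.median(lip[:,2]).round(1))
E
```

```text
scene 1 3558
cheek 1 121 yaw resid deg 0.12 y med [82.5 85.7 89.9] x range [-105.3   59.5] z [106.2 110.1]
stops x [(-81, 1), (-78, 1), (-57, 1), (-54, 4), (-51, 4), (-45, 1), (24, 1), (33, 1), (48, 1), (54, 3), (57, 4), (60, 3)]
cheek -1 120 yaw resid deg 0.48 y med [-88.2 -85.8 -82. ] x range [-102.5   61. ] z [106.6 110.2]
stops x [(-75, 1), (-60, 1), (-57, 1), (-54, 2), (-51, 3), (-48, 1), (-45, 1), (-18, 1), (-6, 1), (-3, 1), (6, 1), (21, 1), (27, 1), (36, 1), (39, 1), (42, 1), (51, 1), (54, 2), (57, 2), (60, 7)]
low end x [122.6 128.5 131.4] z 61.2
tall [(-132, 1), (-130, 9), (-128, 26), (-126, 36), (-124, 13), (-114, 3), (-112, 9), (-110, 22), (-108, 18), (-106, 2), (-104, 1)]
lips 1 [106.4 129.8] [64.9 86.2] z 89.4
lips -1 [105.7 129.1] [-83. -64.] z 89.7
side 1 4896
cheek 1 155 yaw resid deg -0.28 y med [81.7 86.1 89.5] x range [-106.2   58.3] z [105.4 108.5]
stops x [(-90, 2), (-72, 1), (-66, 1), (-57, 5), (-54, 4), (-51, 3), (-33, 1), (3, 1), (21, 1), (24, 1), (48, 2), (51, 1), (54, 6), (57, 2)]
cheek -1 167 yaw resid deg -0.06 y med [-88.4 -86.2 -82.5] x range [-105.    5
[... 1297 characters left out ...]
] x range [-105.9   58.8] z [105.1 108.2]
stops x [(-99, 1), (-93, 1), (-90, 1), (-72, 1), (-60, 1), (-57, 5), (-54, 5), (-51, 3), (-36, 1), (-15, 1), (3, 1), (9, 1), (51, 4), (54, 4), (57, 3)]
cheek -1 178 yaw resid deg -0.1 y med [-88.5 -86.1 -82.5] x range [-106.4   56.9] z [105.5 108.6]
stops x [(-90, 1), (-87, 1), (-84, 1), (-72, 1), (-57, 5), (-54, 3), (-51, 2), (-39, 1), (-36, 1), (-27, 1), (-21, 1), (-15, 1), (3, 1), (21, 1), (27, 1), (45, 1), (51, 2), (54, 3), (57, 4), (60, 1)]
low end x [119.5 124.3 130.2] z 59.0
tall [(-132, 7), (-130, 53), (-128, 29), (-126, 12), (-114, 14), (-112, 35), (-110, 23)]
lips 1 [103.4 126.8] [65.4 85.8] z 87.6
lips -1 [104.1 128.8] [-83.2 -64.4] z 88.1
```

>>> jog_arm(
  moves=[
    [[-0.01,-0.002,0],0],
    [[-0.02,-0.004,0],0],
    [[-0.03,-0.0065,0],0],
    [[-0.03,-0.0065,0],0],
    [[-0.03,-0.0065,0],0],
    [[-0.03,-0.0065,0],0],
    [[-0.03,-0.0065,0],0],
    [[-0.02,-0.004,0],0],
    [[-0.008,-0.002,0],0],
    [[0,0,0],-3],
    [[0,0,0],-6],
    [[0,0,0],-8],
    [[0,0,0],-8],
    [[0,0,0],-8],
    [[0,0,0],-8],
    [[0,0,0],-8],
    [[0,0,0],-8],
    [[0,0,0],-8],
    [[0,0,0],-8],
    [[0,0,0],-8],
  ],
)

```text
time_s: 9.25
position: [0.5008, -0.0002, 0.2924]
ee_rot: [3.137, 0.169, -0.0]
contact_force: [0.4, -0.1, -5.3]
grip_width: 0.0292
```

>>> jog_arm(
  moves=[
    [[0,0,0],-8],
    [[0,0,0],-8],
    [[0,0,0],-8],
    [[0,0,0],-8],
    [[0,0,0],-8],
    [[0,0,0],-8],
    [[0,0,0],-8],
    [[0,0,0],-8],
    [[0,0,0],-8],
    [[0,0,0],-8],
    [[0,0,0],-5],
    [[0,0,0],-2.7],
    [[0,0,0],0],
    [[0,0,0],0],
  ],
)

```text
time_s: 11.0
position: [0.5009, -0.0002, 0.2923]
ee_rot: [-2.151, -2.289, 0.0]
contact_force: [0.4, 0.3, -5.6]
grip_width: 0.029
```

```bash
python3 - <<'E'
from h import *
from station import robot
s=robot.state(); p,M,y=tool(s); print(s["time_s"],p,y,s["contact_force"],s["grip_width"],s["wrist_torque"],s["joints"].round(3))
d=(np.array([.4885,.2232])-p[:2]); print("tool-frame shift", M[:2,:2].T@d, "turn", y-3.6)
c=dict(np.load("scene3.npz"));W,ok=cloud(c);q=W[ok];q=q[(q[:,2]>.13)&(q[:,0]>.3)&(q[:,0]<.9)&(q[:,1]>.1)]
print("tall stuff",q.min(0),q.max(0),len(q))
E
```

```text
11.0 [ 5.00854546e-01 -2.22416196e-04  2.92325525e-01] 3.555733426975373 [ 0.37368439  0.30256429 -5.55177573] 0.029003946661770346 [0.02563992 0.05651759 0.0100675 ] [-0.203 -0.14   1.942 -0.     1.339 -0.265]
tool-frame shift [0.22375854 0.00152577] turn -0.04426657302462722
tall stuff [0.30004592 0.48443129 0.13000032] [0.63865623 2.00164818 0.29510075] 4288
```

>>> jog_arm(
  moves=[
    [[0.01,0,0],0],
    [[0.02,0,0],0],
    [[0.03,0,0],0],
    [[0.03,0,0],0],
    [[0.03,0,0],0],
    [[0.03,0,0],0],
    [[0.03,0.0005,0],0],
    [[0.02,0.0005,0],0],
    [[0.015,0.0005,0],0],
    [[0.0088,0,0],0],
    [[0,0,0],0],
    [[0,0,0],0],
  ],
)

```text
time_s: 12.5
position: [0.4885, 0.2227, 0.2923]
ee_rot: [2.151, 2.289, -0.001]
contact_force: [-0.1, -0.5, -5.6]
grip_width: 0.0292
```

```bash
python3 - <<'E'
from h import *
from station import robot
s=robot.state(); p,M,y=tool(s); print(s["time_s"],p,y,s["contact_force"],s["grip_width"],s["wrist_torque"])
o=snap(robot,4)
for n in o:
    W,ok=cloud(o[n],n=="wrist");q=W[ok];q=q[(q[:,0]>.33)&(q[:,0]<.66)&(q[:,1]>.1)&(q[:,1]<.36)]
    h,e=np.histogram(q[:,2],bins=np.arange(.14,.26,.005)); print(n,[(round(a,3),int(b)) for a,b in zip(e,h)])
    r=q[(q[:,2]>.224)&(q[:,2]<.24)]; print(rect(r))
E
```

```text
12.5 [0.48851282 0.22265769 0.29227977] 3.567818801700642 [-0.11135913 -0.53733502 -5.62409517] 0.02917269074196721 [-0.02658724  0.00719144 -0.00416932]
scene [(np.float64(0.14), 0), (np.float64(0.145), 0), (np.float64(0.15), 0), (np.float64(0.155), 0), (np.float64(0.16), 58), (np.float64(0.165), 489), (np.float64(0.17), 245), (np.float64(0.175), 202), (np.float64(0.18), 192), (np.float64(0.185), 174), (np.float64(0.19), 195), (np.float64(0.195), 204), (np.float64(0.2), 234), (np.float64(0.205), 188), (np.float64(0.21), 195), (np.float64(0.215), 202), (np.float64(0.22), 161), (np.float64(0.225), 142), (np.float64(0.23), 405), (np.float64(0.235), 20), (np.float64(0.24), 18), (np.float64(0.245), 15), (np.float64(0.25), 17)]
(488.2, 218.7, 225.7, 151.6, 3.35)
side [(np.float64(0.14), 0), (np.float64(0.145), 0), (np.float64(0.15), 0), (np.float64(0.155), 0), (np.float64(0.16), 277), (np.float64(0.165), 838), (np.float64(0.17), 394), (np.float64(0.175), 316), (np.float64(0.18), 300), (np.float64(0.185), 313), (np.float64(0.19), 284), (np.float64(0.195), 385), (np.float64(0.2), 389), (np.
[... 200 characters left out ...]
p.float64(0.245), 23), (np.float64(0.25), 22)]
(488.5, 218.2, 224.7, 152.1, 3.2)
wrist [(np.float64(0.14), 0), (np.float64(0.145), 0), (np.float64(0.15), 0), (np.float64(0.155), 0), (np.float64(0.16), 22), (np.float64(0.165), 24499), (np.float64(0.17), 1568), (np.float64(0.175), 1005), (np.float64(0.18), 1054), (np.float64(0.185), 1151), (np.float64(0.19), 728), (np.float64(0.195), 1282), (np.float64(0.2), 2418), (np.float64(0.205), 913), (np.float64(0.21), 667), (np.float64(0.215), 716), (np.float64(0.22), 250), (np.float64(0.225), 605), (np.float64(0.23), 6145), (np.float64(0.235), 1), (np.float64(0.24), 0), (np.float64(0.245), 0), (np.float64(0.25), 26)]
(491.1, 224.5, 224.1, 138.5, 3.64)
```

View pics/side4.png

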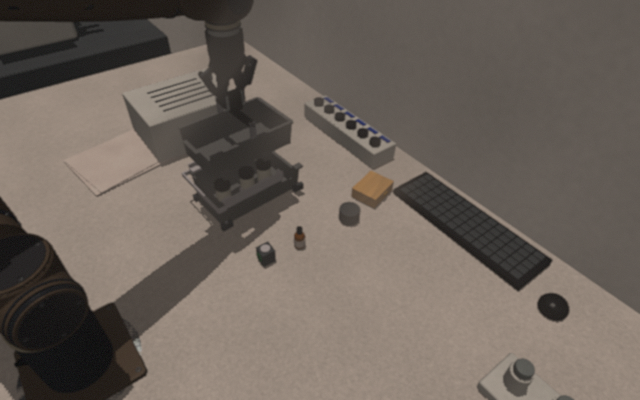

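View pics/scene4.png

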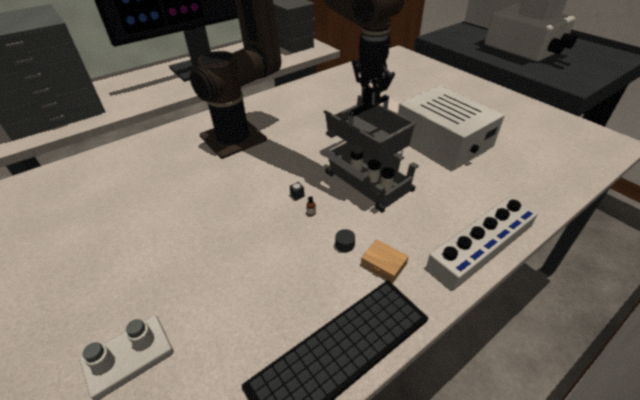

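```bash
python3 - <<'E'
from h import *
c0=np.array([.493,.2235]);th=np.radians(3.6)
def loc(q,c0=c0,th=th):
    d=q[:,:2]-c0; return 1000*np.stack([d[:,0]*np.cos(th)+d[:,1]*np.sin(th),-d[:,0]*np.sin(th)+d[:,1]*np.cos(th),q[:,2]],1)
def H(v,lo,hi,b):
    h,e=np.histogram(v,bins=np.arange(lo,hi+b,b)); return [(round(float(a),1),int(x)) for a,x in zip(e,h) if x>0]
for n in ["scene","side","wrist"]:
    W,ok=cloud(dict(np.load(n+"4.npz")),n=="wrist"); L=loc(W[ok])
    q=L[(L[:,2]>228)&(L[:,2]<236)&(abs(L[:,0]+4)<85)]
    print(n,"TCP loc",loc(np.array([[.48851282,.22265769,.29]]))[0].round(1))
    for s in (1,-1):
        r=q[(q[:,1]*s>60)&(q[:,1]*s<90)]; print(" rim",s,len(r),np.percentile(r[:,1],[3,50,97]).round(1) if len(r) else "", "z",np.median(r[:,2]).round(1) if len(r) else"")
    b=L[(L[:,2]>262)&(L[:,2]<278)&(abs(L[:,0]+4)<12)&(abs(L[:,1])<95)]; print(" bar",H(b[:,1],-95,95,5))
    e=L[(L[:,2]>228)&(L[:,2]<236)&(abs(L[:,1])<60)&(abs(L[:,0])<140)]; print(" tall end x",np.percentile(e[e[:,0]>60][:,0],[3,50,97]) if (e[:,0]>60).any() else "")
    e=L[(L[:,2]>192)&(L[:,2]<206)&(abs(L[:,1])<60)&(L[:,0]<-90)&(L[:,0]>-140)]; print(" low end x",len(e),np.percentile(e[:,0],[3,50,97]) if len(e) else "")
    # same analysis for carry at start
    W,ok=cloud(dict(np.load(n+"1.npz")),n=="wrist"); L=loc(W[ok],np.array([.51037877,-.21289523]),np.radians(14.9))
    q=L[(L[:,2]>66)&(L[:,2]<74)&(abs(L[:,0])<85)]
    for s in (1,-1):
        r=q[(q[:,1]*s>60)&(q[:,1]*s<90)]; print(" start rim",s,len(r),np.percentile(r[:,1],[3,50,97]).round(1))
E
```

```text
scene TCP loc [ -4.5  -0.6 290. ]
 rim 1 98 [60.6 63.6 70.6] z 232.2
 rim -1 158 [-79.3 -76.3 -69.9] z 232.2
 bar [(-80.0, 16), (-75.0, 13), (-70.0, 9), (-65.0, 10), (-60.0, 9), (-55.0, 12), (-50.0, 10), (-45.0, 9), (-40.0, 9), (-35.0, 8), (-30.0, 9), (-25.0, 9), (-20.0, 14), (-15.0, 4), (-10.0, 4), (-5.0, 3), (0.0, 2), (5.0, 4), (15.0, 1), (20.0, 3), (25.0, 2), (30.0, 7), (35.0, 6), (40.0, 6), (45.0, 9), (50.0, 8), (55.0, 9), (60.0, 9), (65.0, 8)]
 tall end x [ 90.37605085 103.16116898 107.37033732]
 low end x 88 [-120.8956353  -112.92892348 -108.11052178]
 start rim 1 144 [65.5 68.6 74. ]
 start rim -1 195 [-73.9 -70.2 -65.2]
side TCP loc [ -4.5  -0.6 290. ]
 rim 1 139 [60.5 63.7 70.1] z 230.6
 rim -1 237 [-79.6 -75.7 -69.7] z 230.8
 bar [(-85.0, 1), (-80.0, 31), (-75.0, 11), (-70.0, 13), (-65.0, 12), (-60.0, 11), (-55.0, 15), (-50.0, 9), (-45.0, 14), (-40.0, 12), (-35.0, 12), (-30.0, 13), (-25.0, 12), (-20.0, 18), (-15.0, 4), (-10.0, 2), (-5.0, 2), (5.0, 1), (45.0, 2), (50.0, 5), (55.0, 7), (60.0, 10), (65.0, 3)]
 tall end x [ 94.75045063 100.30757071 105.7165014 ]
 low end x 223 [-120.6849251  -115.11202378  -92.87070639]
 start rim 1 247 [65.6 69.2 74.6]
 start rim -1 292 [-73.5 -69.9 -65.5]
wrist TCP loc [ -4.5  -0.6 290. ]
 rim 1 3308 [61.5 65.9 69.9] z 232.4
 rim -1 0  z 
 bar [(-70.0, 37), (-65.0, 125), (-60.0, 131), (-55.0, 84), (5.0, 28), (10.0, 248), (15.0, 234), (20.0, 246), (25.0, 261), (30.0, 268), (35.0, 298), (40.0, 305), (45.0, 308), (50.0, 307), (55.0, 292), (60.0, 305), (65.0, 265)]
 tall end x [ 98.64591158 102.85732389 108.78176098]
 low end x 1887 [-116.57210549 -110.60711639 -106.46308378]
 start rim 1 1213 [65.  68.8 74.3]
 start rim -1 1301 [-73.9 -69.8 -65.9]
```

>>> jog_arm(
  moves=[
    [[0.001,0,0.002],0],
    [[0.001,0,0.005],0],
    [[0.001,0,0.007],0],
    [[0.001,0,0.007],0],
    [[0.0006,0,0.007],0],
    [[0,0,0.006],0],
    [[0,0,0.004],0],
    [[0,0,0.002],0],
    [[0,0,0],0],
    [[0,0,0],0],
  ],
)

```text
time_s: 13.9
position: [0.4883, 0.2278, 0.2527]
ee_rot: [2.15, 2.29, 0.001]
contact_force: [-0.8, 0.3, -6.1]
grip_width: 0.0293
```

```bash
python3 - <<'E'
from h import *
from station import robot
s=robot.state(); p,M,y=tool(s); print(s["time_s"],p,y,s["contact_force"],s["wrist_torque"])
o=snap(robot,5)
c0=np.array([.493,.2235]);th=np.radians(3.6)
def loc(q,c0=c0,th=th):
    d=q[:,:2]-c0; return 1000*np.stack([d[:,0]*np.cos(th)+d[:,1]*np.sin(th),-d[:,0]*np.sin(th)+d[:,1]*np.cos(th),q[:,2]],1)
for n in ["scene","side","wrist"]:
    W,ok=cloud(o[n],n=="wrist"); L=loc(W[ok])
    z=192.2 if n!="side" else 190.7
    q=L[(abs(L[:,2]-z)<3)&(abs(L[:,0]+4)<90)]
    for s in (1,-1):
        r=q[(q[:,1]*s>60)&(q[:,1]*s<90)]
        if len(r)<5: continue
        v=cv2.fitLine(r[:,:2].astype(np.float32),cv2.DIST_HUBER,0,.01,.01).ravel()
        print(n," rim",s,len(r),np.percentile(r[:,1],[3,50,97]).round(1),"z",np.median(r[:,2]).round(1),"yaw",np.degrees(np.arctan(v[1]/v[0])).round(2))
    ch=L[(L[:,2]>101.5)&(L[:,2]<111)&(abs(L[:,1])<95)&(abs(L[:,1])>80)&(abs(L[:,0])<110)]
    for s in (1,-1):
        r=ch[ch[:,1]*s>0]
        if len(r)>5: print("   cheek",s,len(r),np.percentile(r[:,1],[5,50,95]).round(1))
    f=L[(L[:,2]<z-57)&(L[:,2]>z-69)&(abs(L[:,1])>74.5)&(abs(L[:,1])<90)&(abs(L[:,0])<130)]
    print("   feet x",[ (int(a),int(b)) for b,a in zip(*np.histogram(f[:,0],bins=np.arange(-130,80,3)))if b>2], "y",np.percentile(f[:,1],[3,97]) if len(f) else "")
E
python3 - <<'E'
import cv2,numpy as np
a=cv2.imread("pics/scene5.png")[100:220,300:440];b=cv2.imread("pics/side5.png")[100:240,170:310]
cv2.imwrite("pics/c5.png",np.hstack([cv2.resize(a,(392,336),interpolation=2),cv2.resize(b,(392,336*140//140),interpolation=2)]))
E
```

```text
13.9 [0.48832    0.22781498 0.25269921] 3.597402897233249 [-0.8383589   0.27306634 -6.0899488 ] [-0.02650682  0.02768914 -0.03524913]
scene  rim 1 93 [64.7 68.4 75.6] z 192.6 yaw -0.32
scene  rim -1 146 [-73.8 -70.8 -64.5] z 192.8 yaw -0.33
   cheek -1 117 [-88.1 -86.  -82.7]
   feet x [(-94, 4), (-91, 3), (-85, 3), (-79, 3), (-76, 3), (11, 5), (14, 4), (20, 5), (23, 3), (26, 3), (29, 5)] y [-80.86994904 -75.08502175]
side  rim 1 158 [64.2 68.  75.4] z 190.6 yaw -0.6
side  rim -1 245 [-74.4 -71.  -64.4] z 191.0 yaw -0.03
   cheek -1 173 [-88.5 -86.  -82.6]
   feet x [(-100, 6), (-97, 6), (-94, 6), (-91, 5), (-88, 5), (-85, 3), (-82, 6), (-79, 5), (-76, 3), (11, 7), (14, 3), (17, 4), (20, 5), (23, 6), (29, 5), (32, 3)] y [-81.97102931 -75.01908403]
wrist  rim 1 3410 [67.2 71.2 75.2] z 192.7 yaw -0.2
   cheek 1 1101 [84.2 87.3 89.8]
   feet x [(-97, 18), (-94, 24), (-91, 24), (-88, 25), (-85, 23), (-82, 26), (-79, 20), (-76, 26), (-73, 43), (11, 7), (14, 20), (17, 23), (20, 22), (23, 28), (26, 16), (29, 22), (32, 23), (35, 28)] y [75.02703679 82.02601295]
```

View pics/c5.png

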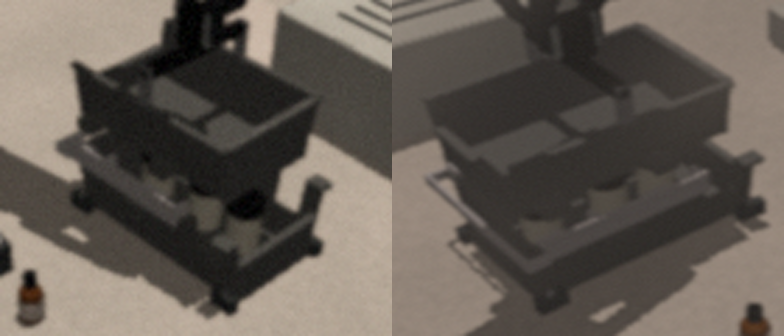

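>>> jog_arm(
  moves=[
    [[0,0,0.003],0],
    [[0,0,0.005],0],
    [[0,0,0.005],0],
    [[0,0,0.004],0],
    [[0,0,0.003],0],
    [[0,0,0.001],0],
    [[0,0,0.0005],0],
    [[0,0,0.0003],0],
    [[0,0,0.0002],0],
    [[0,0,0],0],
    [[0,0,0],0],
  ],
)

```text
time_s: 15.42
position: [0.4882, 0.2278, 0.2304]
ee_rot: [2.151, 2.29, 0.0]
contact_force: [0.0, -0.1, -5.7]
grip_width: 0.0294
```

>>> jog_arm(
  moves=[
    [[0,0,0.0003],0],
    [[0,0,0.0003],0],
    [[0,0,0.0003],0],
    [[0,0,0.0003],0],
    [[0,0,0.0003],0],
  ],
)

```text
time_s: 16.05
position: [0.4881, 0.2278, 0.2288]
ee_rot: [2.151, 2.29, -0.0]
contact_force: [-0.3, -0.6, -6.3]
grip_width: 0.0293
```

>>> jog_arm(
  moves=[
    [[0,0,0.00025],0],
    [[0,0,0.00025],0],
    [[0,0,0.00025],0],
    [[0,0,0.00025],0],
  ],
)

```text
time_s: 16.55
position: [0.4881, 0.2278, 0.2278]
ee_rot: [2.151, 2.29, -0.0]
contact_force: [-1.1, 0.3, -6.7]
grip_width: 0.0292
```

>>> jog_arm(
  moves=[
    [[0,0,0.0002],0],
    [[0,0,0.0002],0],
    [[0,0,0.0002],0],
  ],
)

```text
time_s: 16.92
position: [0.4882, 0.2278, 0.2272]
ee_rot: [2.151, 2.29, 0.0]
contact_force: [0.3, 0.4, -7.4]
grip_width: 0.0293
```

>>> jog_arm(
  moves=[
    [[0,0,0.0002],0],
    [[0,0,0.0002],0],
    [[0,0,0.0002],0],
  ],
)

```text
time_s: 17.3
position: [0.4881, 0.2278, 0.2266]
ee_rot: [2.151, 2.29, -0.0]
contact_force: [0.6, 0.4, -6.7]
grip_width: 0.0291
```

>>> jog_arm(
  moves=[
    [[0,0,0.0002],0],
    [[0,0,0.0002],0],
    [[0,0,0.0002],0],
  ],
)

```text
time_s: 17.68
position: [0.4881, 0.2278, 0.226]
ee_rot: [-2.151, -2.29, 0.0]
contact_force: [0.0, -0.0, -5.3]
grip_width: 0.0294
```

>>> jog_arm(
  moves=[
    [[0,0,0.0002],0],
    [[0,0,0.0002],0],
    [[0,0,0],0],
  ],
)

```text
time_s: 18.05
position: [0.4882, 0.2278, 0.2258]
ee_rot: [2.15, 2.29, 0.0]
contact_force: [-0.3, -0.2, -5.6]
grip_width: 0.0289
```

>>> jog_arm(
  moves=[
    [[0,0,0.0002],0],
    [[0,0,0.0002],0],
    [[0,0,0],0],
  ],
)

```text
time_s: 18.42
position: [0.4882, 0.2278, 0.2258]
ee_rot: [2.15, 2.29, 0.0]
contact_force: [-2.6, -1.5, -1.5]
grip_width: 0.0294
```

>>> jog_arm(
  moves=[
    [[0,0,0.0002],0],
    [[0,0,0.0002],0],
    [[0,0,0],0],
  ],
)

```text
time_s: 18.8
position: [0.4883, 0.2278, 0.2257]
ee_rot: [2.15, 2.29, 0.0]
contact_force: [-3.1, -1.8, 2.4]
grip_width: 0.0296
```

>>> jog_arm(
  moves=[
    [[0,0,-0.0002],0],
    [[0,0.0004,0],0],
    [[0,0.0004,0],0],
    [[0,0.0004,0],0],
    [[0,0.0004,0],0],
    [[0,0,0],0],
  ],
)

```text
time_s: 19.55
position: [0.4893, 0.228, 0.2258]
ee_rot: [-2.15, -2.289, 0.001]
contact_force: [-5.4, -1.1, 6.4]
grip_width: 0.0294
```

>>> jog_arm(
  moves=[
    [[0,0.0005,0],0],
    [[0,0.0005,0],0],
    [[0,0.0005,0],0],
    [[0,0.0005,0],0],
    [[0,0.0005,0],0],
    [[0,0.0005,0],0],
    [[0,0.0005,0],0],
    [[0,0.0005,0],0],
  ],
)

```text
time_s: 20.55
position: [0.493, 0.2287, 0.2258]
ee_rot: [-2.149, -2.288, 0.002]
contact_force: [-5.6, -1.1, 6.3]
grip_width: 0.0294
```

>>> jog_arm(
  moves=[
    [[0,0,-0.0003],0],
    [[0,0,-0.0002],0],
    [[0,0,0],0],
  ],
)

```text
time_s: 20.92
position: [0.4931, 0.2287, 0.2258]
ee_rot: [-2.149, -2.288, 0.001]
contact_force: [-4.6, -0.9, 5.8]
grip_width: 0.0291
```

```bash
python3 - <<'E'
from h import *
from station import robot
s=robot.state(); p,M,y=tool(s); print(s["time_s"],p,y,M.round(4).tolist(),s["contact_force"],s["wrist_torque"])
E
```

```text
20.925 [0.49308724 0.22869304 0.22580136] 3.5954469054520675 [[-0.0627, 0.998, -0.002], [0.998, 0.0627, 0.0011], [0.0012, -0.0019, -1.0]] [-4.55278628 -0.86395286  5.81059342] [-0.09725195  1.26991789 -0.00829806]
```

>>> jog_arm(
  moves=[
    [[0,0,-0.0002],0],
    [[0,0,-0.0002],0],
    [[0,0,0],0],
  ],
)

```text
time_s: 21.3
position: [0.4935, 0.2286, 0.2258]
ee_rot: [-2.15, -2.289, -0.001]
contact_force: [-4.1, 0.7, 2.9]
grip_width: 0.0293
```

>>> jog_arm(
  moves=[
    [[0,0,-0.0002],0],
    [[0,0.0004,0],0],
    [[0,0.0004,0],0],
    [[0,0.0004,0],0],
    [[0,0.0004,0],0],
    [[0,0.0004,0],0],
    [[0,0.0004,0],0],
  ],
)

```text
time_s: 22.18
position: [0.4962, 0.2281, 0.2258]
ee_rot: [2.15, 2.29, -0.0]
contact_force: [-1.8, 0.4, -1.6]
grip_width: 0.0291
```

>>> jog_arm(
  moves=[
    [[0,0.0004,0],0],
    [[0,0.0004,0],0],
    [[0,0.0004,0],0],
    [[0,0.0004,0],0],
    [[0,0.0004,0],0],
    [[0,0.0004,0],0],
    [[0,0.0004,0],0],
    [[0,0.0004,0],0],
    [[0,0.0004,0],0],
    [[0,0.0004,0],0],
  ],
)

```text
time_s: 23.42
position: [0.5001, 0.2285, 0.2259]
ee_rot: [2.151, 2.29, -0.0]
contact_force: [0.5, -0.4, -6.8]
grip_width: 0.0293
```

>>> jog_arm(
  moves=[
    [[0,0.0003,0],0],
    [[0,0.0003,0],0],
    [[0,0.0003,0],0],
    [[0,0.0003,0],0],
  ],
)

```text
time_s: 23.92
position: [0.5013, 0.2286, 0.2261]
ee_rot: [2.151, 2.29, -0.0]
contact_force: [-1.1, 1.4, -5.5]
grip_width: 0.0291
```

>>> jog_arm(
  moves=[
    [[0,0.0003,0],0],
    [[0,0.0003,0],0],
    [[0,0.0003,0],0],
    [[0,0.0003,0],0],
    [[0,0.0003,0],0],
    [[0,0.0003,0],0],
  ],
)

```text
time_s: 24.68
position: [0.5031, 0.2287, 0.2261]
ee_rot: [2.151, 2.29, 0.0]
contact_force: [-1.6, 0.5, -5.9]
grip_width: 0.0291
```

>>> jog_arm(
  moves=[
    [[0,0.0003,0],0],
    [[0,0.0003,0],0],
    [[0,0.0003,0],0],
    [[0,0.0003,0],0],
  ],
)

```text
time_s: 25.18
position: [0.5043, 0.2288, 0.2261]
ee_rot: [-2.151, -2.29, 0.0]
contact_force: [-0.7, -0.2, -5.8]
grip_width: 0.0294
```

>>> jog_arm(
  moves=[
    [[0,0.0003,0],0],
    [[0,0.0003,0],0],
    [[0,0.0003,0],0],
  ],
)

```text
time_s: 25.55
position: [0.5052, 0.2289, 0.2261]
ee_rot: [-2.15, -2.29, 0.0]
contact_force: [0.6, -0.8, -6.1]
grip_width: 0.0296
```

>>> jog_arm(
  moves=[
    [[0,0.0003,0],0],
    [[0,0.0003,0],0],
    [[0,0.0003,0],0],
  ],
)

```text
time_s: 25.92
position: [0.5061, 0.2289, 0.2261]
ee_rot: [-2.151, -2.29, 0.0]
contact_force: [-0.9, -0.1, -6.7]
grip_width: 0.0293
```

>>> jog_arm(
  moves=[
    [[0,0.0003,0],0],
    [[0,0.0003,0],0],
  ],
)

```text
time_s: 26.18
position: [0.5067, 0.229, 0.2261]
ee_rot: [-2.151, -2.29, -0.0]
contact_force: [0.1, -0.1, -6.1]
grip_width: 0.0293
```

>>> jog_arm(
  moves=[
    [[0,0.0003,0],0],
    [[0,0.0003,0],0],
  ],
)

```text
time_s: 26.42
position: [0.5073, 0.229, 0.2261]
ee_rot: [-2.151, -2.29, -0.0]
contact_force: [0.5, 0.4, -6.8]
grip_width: 0.0293
```

>>> jog_arm(
  moves=[
    [[0,0.0003,0],0],
    [[0,0.0003,0],0],
  ],
)

```text
time_s: 26.68
position: [0.5077, 0.229, 0.2261]
ee_rot: [-2.15, -2.29, 0.001]
contact_force: [-0.4, 0.4, -5.5]
grip_width: 0.0296
```

>>> jog_arm(
  moves=[
    [[0,0.0003,0],0],
    [[0,0.0003,0],0],
  ],
)

```text
time_s: 26.92
position: [0.508, 0.229, 0.2259]
ee_rot: [-2.149, -2.29, 0.002]
contact_force: [-1.4, -1.0, -5.5]
grip_width: 0.0294
```

```bash
cat > chk.py <<'E'
import sys
from h import *
from station import robot
tag=sys.argv[1]
s=robot.state(); p,M,y=tool(s); print(s["time_s"],p,y,s["contact_force"],s["wrist_torque"])
o=snap(robot,tag)
c0=np.array([.493,.2235]);th=np.radians(3.6)
def loc(q,c0=c0,th=th):
    d=q[:,:2]-c0; return 1000*np.stack([d[:,0]*np.cos(th)+d[:,1]*np.sin(th),-d[:,0]*np.sin(th)+d[:,1]*np.cos(th),q[:,2]],1)
for n in ["scene","side","wrist"]:
    W,ok=cloud(o[n],n=="wrist"); L=loc(W[ok])
    q=L[(L[:,2]>155)&(L[:,2]<171)&(abs(L[:,1])<92)&(abs(L[:,0])<150)]
    for s in (1,-1):
        r=q[(q[:,1]*s>62)&(q[:,1]*s<90)&(abs(q[:,0]-5)<85)]; r=r[r[:,2]>np.percentile(r[:,2],50)]
        if len(r)>5: print(n,"rim",s,len(r),np.percentile(r[:,1],[3,50,97]).round(1),"z",np.median(r[:,2]).round(1))
    e=q[(abs(q[:,1])<55)&(q[:,0]>80)]
    if len(e)>5: print("  tall end x",np.percentile(e[:,0],[3,50,97]).round(1),"z",np.percentile(e[:,2],90).round(1))
    f=L[(L[:,2]<106)&(L[:,2]>93)&(abs(L[:,1])>76)&(abs(L[:,1])<83)&(abs(L[:,0])<130)]
    for s in (1,-1):print("   feet/stop x",s,[ (int(a),int(b)) for b,a in zip(*np.histogram(f[f[:,1]*s>0][:,0],bins=np.arange(-130,80,3)))if b>1])
a=cv2.imread(f"pics/scene{tag}.png")[100:220,300:440];b=cv2.imread(f"pics/side{tag}.png")[100:240,170:310]
cv2.imwrite(f"pics/c{tag}.png",np.hstack([cv2.resize(a,(392,336),interpolation=2),cv2.resize(b,(392,336),interpolation=2)]))
E
python3 chk.py 6
```

```text
26.925 [0.50797675 0.2290372  0.22594727] 3.616306428251767 [-1.39804194 -0.98548676 -5.51738523] [0.0349295  0.53513926 0.16515347]
scene rim 1 77 [64.6 68.5 75.7] z 166.1
scene rim -1 86 [-73.9 -69.9 -65. ] z 166.7
  tall end x [116.  122.8 126.5] z 167.1
   feet/stop x 1 []
   feet/stop x -1 [(59, 5)]
side rim 1 118 [64.5 68.4 75.1] z 164.9
side rim -1 133 [-74.1 -70.4 -64.9] z 165.5
  tall end x [114.3 118.4 125.9] z 165.3
   feet/stop x 1 [(-106, 2), (-100, 2), (-97, 2), (-94, 2)]
   feet/stop x -1 [(-67, 2), (-64, 3), (-58, 2), (35, 2), (44, 2), (50, 2), (56, 3)]
wrist rim 1 1726 [67.3 71.1 75.2] z 166.5Traceback (most recent call last):
  File "chk.py", line 14, in <module>
    r=q[(q[:,1]*s>62)&(q[:,1]*s<90)&(abs(q[:,0]-5)<85)]; r=r[r[:,2]>np.percentile(r[:,2],50)]
                                                                    ~~~~~~~~~~~~~^^^^^^^^^^^
    return _quantile_unchecked(
        a, q, axis, out, overwrite_input, method, keepdims, weights)
    return _ureduce(a,
                    func=_quantile_ureduce_func,
    ...<5 lines>...
                    overwrite_input=overwrite_input,
                    method=method)
    r = func(a, **kwargs)
    result = _quantile(arr,
                       quantiles=q,
    ...<2 lines>...
                       out=out,
                       weights=wgt)
    slices_having_nans = np.isnan(arr[-1, ...])
                                  ~~~^^^^^^^^^
IndexError: index -1 is out of bounds for axis 0 with size 0
```

View pics/wrist6.png

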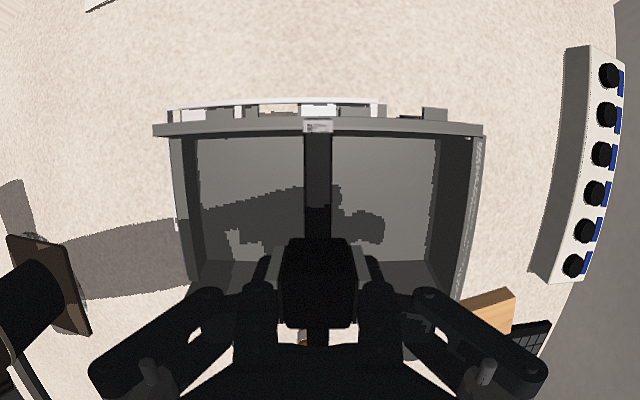

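>>> jog_arm(
  moves=[
    [[0,0.0003,0],0],
    [[0,0.0002,0],0],
  ],
)

```text
time_s: 27.32
position: [0.5082, 0.2291, 0.2258]
ee_rot: [-2.149, -2.289, 0.003]
contact_force: [-4.4, -0.6, -5.4]
grip_width: 0.0295
```

```bash
python3 - <<'E'
from h import *
from station import robot
s=robot.state(); p,M,y=tool(s); print(s["time_s"],p,y,M[2].round(4),s["contact_force"],s["wrist_torque"])
E
```

```text
27.325 [0.50823288 0.22907387 0.2257995 ] 3.614004617389501 [-2.0e-04 -2.5e-03 -1.0e+00] [-4.4302728  -0.58275834 -5.44040209] [-0.05179036  1.13028116  0.18446451]
```

>>> jog_arm(
  moves=[
    [[0,-0.0004,0],0],
    [[0,-0.0004,0],0],
    [[0,-0.0004,0],0],
    [[0,-0.0004,0],0],
    [[0,0,0],0],
    [[0,0,0],0],
  ],
)

```text
time_s: 28.08
position: [0.5076, 0.229, 0.2262]
ee_rot: [2.15, 2.29, 0.001]
contact_force: [-1.8, 0.4, -5.6]
grip_width: 0.0291
```

>>> jog_arm(
  moves=[
    [[0,0,0.0003],0],
    [[0,0,0.0003],0],
    [[0,0,0.0003],0],
    [[0,0,0.0003],0],
  ],
)

```text
time_s: 28.58
position: [0.5076, 0.229, 0.2251]
ee_rot: [2.151, 2.29, 0.001]
contact_force: [-0.5, 0.1, -4.7]
grip_width: 0.029
```

>>> jog_arm(
  moves=[
    [[0,0,0.0003],0],
    [[0,0,0.0003],0],
    [[0,0,0.0003],0],
    [[0,0,0.0003],0],
  ],
)

```text
time_s: 29.08
position: [0.5075, 0.229, 0.2237]
ee_rot: [2.15, 2.29, 0.001]
contact_force: [-1.0, -0.4, -5.4]
grip_width: 0.0293
```

>>> jog_arm(
  moves=[
    [[0,0,0.0003],0],
    [[0,0,0.0003],0],
    [[0,0,0.0003],0],
    [[0,0,0.0003],0],
  ],
)

```text
time_s: 29.58
position: [0.5075, 0.229, 0.2226]
ee_rot: [2.15, 2.29, 0.001]
contact_force: [0.4, -0.4, -5.5]
grip_width: 0.0289
```

>>> jog_arm(
  moves=[
    [[0,0,0.0003],0],
    [[0,0,0.0003],0],
    [[0,0,0.0003],0],
    [[0,0,0.0003],0],
  ],
)

```text
time_s: 30.08
position: [0.5075, 0.229, 0.2213]
ee_rot: [2.151, 2.29, 0.0]
contact_force: [-0.7, -0.1, -6.1]
grip_width: 0.0293
```

>>> jog_arm(
  moves=[
    [[0,0,0.0002],0],
    [[0,0,0.0002],0],
    [[0,0,0.0002],0],
    [[0,0,0.0002],0],
  ],
)

```text
time_s: 30.58
position: [0.5074, 0.229, 0.2205]
ee_rot: [-2.151, -2.29, -0.0]
contact_force: [-0.1, 0.1, -6.3]
grip_width: 0.0292
```

>>> jog_arm(
  moves=[
    [[0,0,0.0002],0],
    [[0,0,0.0002],0],
    [[0,0,0.0002],0],
  ],
)

```text
time_s: 30.95
position: [0.5074, 0.229, 0.2199]
ee_rot: [-2.151, -2.29, 0.0]
contact_force: [0.7, 0.4, -6.8]
grip_width: 0.0295
```

>>> jog_arm(
  moves=[
    [[0,0,0.0002],0],
    [[0,0,0.0002],0],
    [[0,0,0],0],
  ],
)

```text
time_s: 31.32
position: [0.5075, 0.229, 0.2198]
ee_rot: [2.15, 2.29, 0.0]
contact_force: [-0.8, -0.2, -4.3]
grip_width: 0.0294
```

>>> jog_arm(
  moves=[
    [[0,0,0.0002],0],
    [[0,0,0.0001],0],
    [[0,0,0],0],
  ],
)

```text
time_s: 31.7
position: [0.5075, 0.229, 0.2198]
ee_rot: [2.15, 2.29, 0.0]
contact_force: [-2.3, -1.9, -1.5]
grip_width: 0.0294
```

```bash
sed -i 's/; r=r\[r\[:,2\]>np/\n        if len(r)<5: continue\n        r=r[r[:,2]>np/' chk.py; python3 chk.py 7
```

```text
31.7 [0.50750266 0.22895656 0.21979157] 3.606684782717108 [-2.25301612 -1.89098133 -1.4569581 ] [-0.10843613  0.44643953  0.05440335]
scene rim 1 51 [65.5 69.  73.8] z 161.0
scene rim -1 82 [-74.6 -70.3 -65.1] z 160.9
  tall end x [115.5 122.  126.5] z 161.1
   feet/stop x 1 []
   feet/stop x -1 [(59, 7)]
side rim 1 72 [64.  68.9 74.4] z 159.3
side rim -1 116 [-74.6 -70.2 -65.6] z 159.4
  tall end x [114.1 118.6 124.7] z 159.7
   feet/stop x 1 [(-109, 2), (-103, 2), (-97, 3)]
   feet/stop x -1 [(-109, 2), (44, 2), (56, 3)]
wrist rim 1 1647 [67.3 71.  75.1] z 160.4
  tall end x [118.  122.1 128.1] z 160.6
   feet/stop x 1 [(-106, 7), (-103, 23), (-100, 25), (-97, 24), (-94, 27), (-91, 25), (-88, 27), (-85, 27), (-82, 29), (-79, 3), (-76, 30), (-73, 25), (-70, 26), (-67, 29), (-64, 27), (-61, 31), (-58, 25), (-55, 25), (-52, 31), (-49, 51), (-46, 7), (2, 32), (5, 31), (8, 24), (11, 32), (14, 32), (17, 32), (20, 24), (23, 32), (26, 32), (29, 16), (32, 19), (35, 28), (38, 22), (41, 30), (44, 32), (47, 28), (50, 23), (53, 25), (56, 35), (59, 34), (62, 16)]
   feet/stop x -1 []
```

View pics/c7.png

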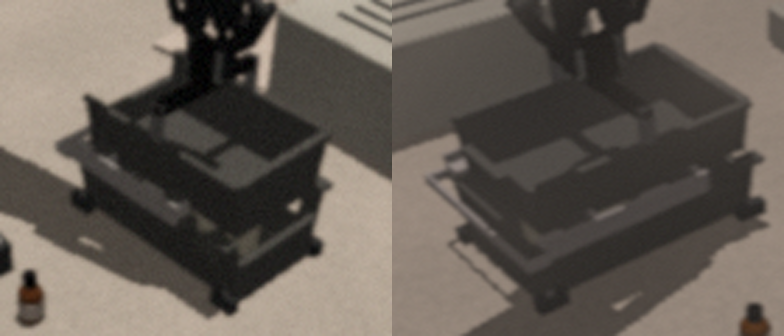

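>>> jog_arm(
  moves=[
    [[0,0,0],0],
    [[0,0,0],0],
    [[0,0,0],0],
    [[0,0,0],0],
    [[0,0,0],0],
    [[0,0,0],0],
  ],
  jaw=1,
)

```text
time_s: 32.6
position: [0.5074, 0.229, 0.2192]
ee_rot: [2.151, 2.29, 0.0]
contact_force: [-0.1, 0.7, -0.4]
grip_width: 0.0855
```

>>> jog_arm(
  moves=[
    [[0,0,-0.003],0],
    [[0,0,-0.005],0],
    [[0,0,-0.01],0],
    [[0,0,-0.02],0],
    [[0,0,-0.03],0],
    [[0,0,-0.03],0],
    [[0,0,-0.02],0],
    [[0,0,0],0],
    [[0,0,0],0],
  ],
)

```text
time_s: 33.72
position: [0.5069, 0.2289, 0.3361]
ee_rot: [-2.15, -2.289, 0.003]
contact_force: [-1.0, 0.5, -0.2]
grip_width: 0.0854
```

```bash
python3 chk.py 8
```

```text
33.725 [0.50693297 0.22887771 0.33605868] 3.600125492962122 [-0.98747075  0.46827965 -0.22546371] [ 0.01875891  0.00912252 -0.03160569]
scene rim 1 52 [64.8 68.6 74.9] z 161.1
scene rim -1 82 [-74.2 -70.1 -65.7] z 161.0
  tall end x [115.4 122.4 126.5] z 161.3
   feet/stop x 1 []
   feet/stop x -1 [(59, 6)]
side rim 1 81 [64.9 69.3 74.1] z 159.5
side rim -1 120 [-74.2 -70.3 -65.9] z 159.7
  tall end x [114.  118.8 125.3] z 159.9
   feet/stop x 1 [(-109, 2), (-103, 2), (-97, 2), (-94, 4)]
   feet/stop x -1 [(-79, 2)]
wrist rim 1 614 [67.3 70.7 74.5] z 160.4
wrist rim -1 618 [-72.4 -68.3 -64.5] z 160.1
  tall end x [118.2 122.8 128.3] z 160.8
   feet/stop x 1 [(-106, 3), (-103, 17), (-100, 13), (-97, 13), (-94, 14), (-91, 15), (-88, 12), (-85, 12), (-82, 13), (-76, 14), (-73, 10), (-70, 15), (-67, 11), (-64, 16), (-61, 11), (-58, 15), (-55, 10), (-52, 16), (-49, 20), (-46, 2), (-1, 6), (2, 12), (5, 18), (8, 12), (11, 18), (14, 17), (17, 13), (20, 18), (23, 12), (26, 18), (29, 6), (32, 5), (35, 15), (38, 10), (41, 15), (44, 16), (47, 14), (50, 18), (53, 12), (56, 17), (59, 17), (62, 6)]
   feet/stop x -1 []
```

View pics/c8.png

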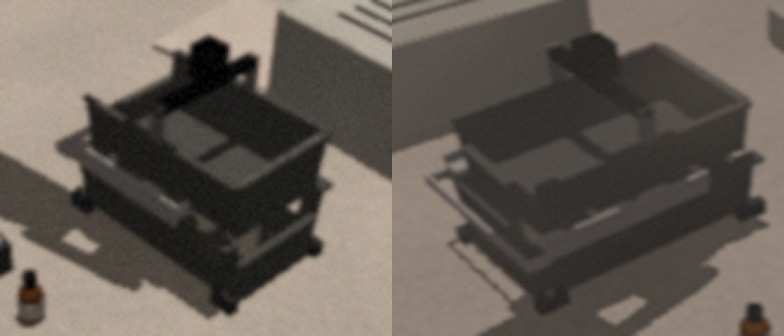

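View pics/wrist8.png

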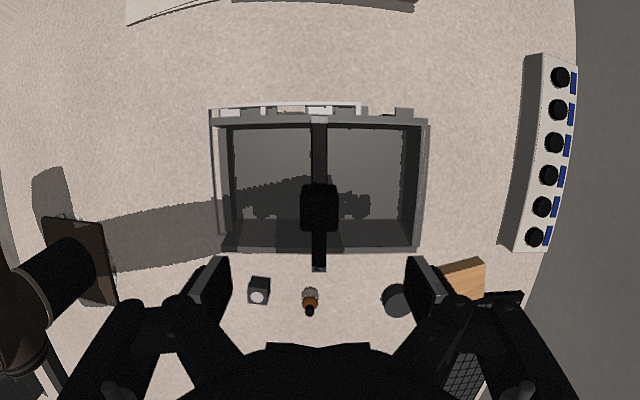

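```bash
python3 -c "
from station import robot
print(robot.hand_in())"
```

```text
the job is handed in; nothing more can be done
None
```

The carrying tote is stacked half round on the lower tote with its feet down in the pockets. I let go, drew clear and handed the job in at about 34 s of the 58 s.

**Grip and turn:** I gripped the knob across its x sides, turned the tote about 169 degrees and held it over the lower tote. There the cameras showed it about 4 mm off to one side, so I corrected that before lowering.

**Touchdown and slide:**
- It met the tracks at about 1.6 mm/s, at the height I had predicted.
- Early in the slide the push on the rails rose to about 12 N, so I raised the command to ease it. That lifted the feet about 0.3 mm for the last 8 mm or so, so this part was not slid along the track.
- The stop pushed back with about 4.4 N after roughly 20 mm. I had expected 17.5 mm.

**Lowering:** I backed off under 1 mm and lowered the tote 6.0 mm slowly. The downward load then came off the wrist at the bottom.

**Last checks, after letting go:**

| Check | Result |
|---|---|
| Level | left and right rims within 0.3 mm of each other in each view |
| Sideways position | centred within about 1 mm of the rail cheeks |
| Lengthwise position | estimated 4 to 7 mm along the lower tote, limit 14 mm |
| Height of underside | about 90 mm from the arm's height reading, limits 87 to 92.5 mm |
| Robot | wrist force near zero, jaws open, clear of everything |

- **Height disagreement:** the camera depth alone gave about 91.3 mm, which is still within limits.
- **Not measured:** I could not see the cans under the stacked tote. The bottle, cube, disc and box look undisturbed in the last pictures, but I did not measure them.

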